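# Lift a finished panel off the drawing machine

### The arm

A 6-joint arm with a two-finger parallel gripper is mounted at the origin on the work surface. World frame = base frame: x ahead of the robot, y to its left, z up, the work surface at z = 0. Lengths are in m, angles in rad, forces in N, time in s.
With the tool pointing down it reaches from about 0.25 to 0.8 m from the base axis. Payload 3.9 kg.
Tool frame: the origin (TCP) lies between the finger pads; the fingertips stand 19 mm ahead of it and the grasp point (between the pads) is the TCP; z points along the fingers, y is the direction in which the jaws open and shut (so a half turn about z gives the same grasp; the last joint's range is limited). The gripper opens to 85 mm and grips with 20 to 120 N. Pads are 22 mm wide; open, the fingers measure 114 mm over their backs; the gripper's body (76 mm by 85 mm) begins 54 mm behind the grasp point. The pads swing forward as they close: fully open they stand 13 mm farther back than shut.
Start: joints at [-1.268, 0.26, -0.138, 1.173, 0, 1.571], TCP at [0.157, -0.501, 0.25] pointing down, gripper open.
Joint ranges: [-2.78, 2.78], [-0.83, 1.72], [-1.28, 1.37], [-1.9, 2.12], [-1.57, 1.48], [-3.14, 3.14]. Speed limits (rad/s): [2.57, 2.57, 3.14, 3.14, 3.14, 3.14].

### API

Orientations are given as [roll, pitch, yaw] about the fixed x, y, z axes, in that order (R = Rz(yaw) Ry(pitch) Rx(roll)).
In Python, from bench import bot gives the robot as it stands.
- The arm moves only by the tool drive_tool, never from a script. Its argument "increments" is a list of rows, each an object with "delta_pos": the shift along the tool's x, y, z in m, a list of three; "spin": the turn about the tool's z in degrees. In form: [{"delta_pos": [tx, ty, tz], "spin": spin}, ...]. A call has 1 to 12 rows; each row is the pose to reach, as a shift and turn from the pose commanded when the call began, along the tool's axes at that moment; what a row does not reach only later rows make up. A row lasts 1/10 s, in which the tool goes at most 50 mm and 8.59 degrees, less where a joint would pass 70% of its speed; a pose out of reach is approached as far as the arm can. A call with a gripper value outside its range is refused whole. "hand" is the opening, from -1 (shut) to 1 (fully open), set as the call begins (left out, the last holds). The fingers move at their own pace and stop on an object; "newtons" is the grip in N (left out, the last holds). Time passes only in rows, so rows that repeat a pose let the fingers close. It gives the time, the measured TCP pose, the force and the opening at its end, in the units of the state.
- bot.observe(): the state, without advancing time (a new reading comes with each control period).
- bot.capture(name): name is "scene" or "side" or "wrist"; returns a dict with "color" (384x512x3 uint8, blue, green, red), "vfov" (degrees; the focal length in pixels is half the picture's height over the tangent of half this angle, whatever the lens; pixels are square), "cx", "cy" (the principal point, pixels), "camera_from_world" (4x4, takes a point from world to camera coordinates). Camera axes: x right, y down, z forward; pixel columns grow to the right and rows downward; lengths in m; the calibration is good to about 2 mm. A picture is of the moment at which its call begins. There is no depth.
- bot.job_done(): hands the job in, once; it reports no verdict.
The state is a dict: "t": time; "joint_positions": joint angles; "qvel": joint speeds; "effort": joint torques, N m; "position": TCP position; "tcp_rot": TCP orientation; "ft_force": force on the tool from outside, world axes, zero at the start; "moment": the same for the moment, N m; "width": opening from 0.0 (shut) to 1.0 (fully open).
Only numpy, scipy, OpenCV 4.12 (cv2) and the standard library are available. Lean on these libraries where they do the work, as an engineer would, in place of code of your own. Each camera call takes 0.05 s, during which the arm holds its last target.

### The job

The drawing machine has finished the small wooden panel: first raise the pen fully by pushing the lever's paddle down, while the panel still lies on the bed. Then grip the panel and lift it about 10 cm straight up, and finish with it held there, level and steady in the gripper, pen still raised; do not put it down or let go. Leave the jar, cup and brush where they are.

Things in the scene. Friction and masses are not known exactly. Their poses are not given: they have to be found in the camera images.
- machine: Fixed white drawing machine. Origin on the table, z up. Base plate 12 mm thick, x -75..130, y -193..143 mm in its frame. Bed: two aluminium bars at x 0, y -135 and -35, each 46 (x) by 18 (y) mm, tops at z 42; free space beside and between them down to the plate. Head x -26..93, y 40..100, up to z 87 mm. Guide rods along y at x 100..118, end blocks up to z 52.
- pivot (a point): The pen lever's axle in the head, at x 0, y 70, z 72 mm in the machine's frame; the axle runs along the machine's x axis.
- penlift (a joint): Angle (rad) of the rigid rocking lever: 0 = pen down, 1.0 = pen fully raised (end stop). An 85 mm arm towards the machine's -y carries a short pen (top 40 mm above the axle); a stem towards +y carries the paddle. Pushing the paddle down (2 to 3 N) raises the pen; friction holds it where left. Starts at 0 to 0.2. Fully raised, the pen clears a panel lifted straight up.
- paddle (a point): Centre of the upper face of the lever's flat aluminium paddle, 30 x 28 mm, 6 mm thick, 80 mm from the axle towards the machine's +y, risen (0.65 - joint value) rad above level: about 120 mm above the table with pen down, 45 mm with pen fully up. The arm line from the axle lies in the face.
- pen_tip (a point): Tip of the pen; at joint 0 it is just at the panel's top face, about 10 mm in from the panel's end nearest the head.
- panel: Loose pale wooden panel, 56 (x) by 160 (y) by 20 (z) mm, white face up with thin drawn lines; about 0.16 kg, balanced at its middle. Origin at the centre of its underside, z up. Lies on the two bed bars, underside 42 and top 62 mm above the table, long side nearly along the machine's y, its middle near x 0, y -85 mm of the machine.
- paint_jar: Closed blue paint jar with black cap, 56 mm across, 75 mm high; origin under its centre. Stands on the table beyond the panel's far end. A bystander.
- water_cup: Empty clear plastic cup, 72 mm across, 85 mm high; origin under its centre. Stands on the table beyond the lever end. A bystander.
- brush: Paint brush lying on the table on the robot's side of the machine; origin under its middle. A bystander.
Not all that is in view belongs to the job. What is shaped like the panel but red is not meant.

How it is judged:
On the way:
1. the pen is raised (lever past 0.8 rad) while the panel still lies on the bed, not shoved about (value of joint penlift above 0.8 rad and height (world z) of panel below 0.052 m and distance of panel from where it was at the start of the episode below 0.025 m), for 0.2 s.
At the end, for the whole second after the job is handed in: Through the last second the fingers hold the panel (over 1 N), level within 0.12 rad, underside 65-160 mm above the bed bars, within 60 mm (machine x, y) of above the bed's middle, under 30 mm/s and 0.2 rad/s, touching no machine or bystander; pen lever past 0.8 rad (height (world z) of panel between 0.107 and 0.202 m and x of panel in the frame of machine between -0.06 and 0.06 m and y of panel in the frame of machine between -0.145 and -0.025 m and angle between panel's own z axis and vertical below 0.12 rad and linear speed of panel below 0.03 m/s and angular speed of panel below 0.2 rad/s and contact force between panel and the fingers above 1 N and contact force between panel and machine below 0.05 N and contact force between panel and paint_jar below 0.05 N and contact force between panel and water_cup below 0.05 N and contact force between panel and brush below 0.05 N and value of joint penlift above 0.8 rad); the arm keeps its last pose, push and grip.
It fails at once if the panel is tipped steeply (more than 25 degrees) (angle between panel's own z axis and vertical above 0.44 rad).
It fails at once if the paint jar is pushed away (more than 3 cm) (distance of paint_jar from where it was at the start of the episode above 0.03 m).
It fails at once if the water cup is pushed away (more than 3 cm) (distance of water_cup from where it was at the start of the episode above 0.03 m).
It fails at once if the brush is pushed away (more than 3 cm) (distance of brush from where it was at the start of the episode above 0.03 m).
It fails at once if the paint jar or the water cup is knocked over (angle between any of paint_jar, water_cup's own z axis and vertical above 0.5 rad).
It also fails if it takes over 48 s, if anything falls off the work surface, if the arm or the gripper's body presses on something with over 40 N, if the wrist force passes 120 N, or if a joint passes its speed limit or range.

## Working session

There is one attempt and no reset: what is moved stays moved. The work goes in short steps, Python scripts to look and compute and a tool call to move; the robot and the scene stay as the last step left them, time stands still between calls to the robot, and variables do not carry over. Pictures are saved under pics/ and viewed, and the job is handed in when it is done.

Besides the shell and the picture viewer there is one more tool, called as name(argument=value, ...) on one line, values as JSON. drive_tool: Moves the arm, as the interface text tells. Its arguments: {"type":"object","properties":{"increments":{"type":"array"},"hand":{"type":"number"},"newtons":{"type":"number"}},"required":["increments"]}

```bash
mkdir -p pics; ls; python3 - <<'E'
from bench import bot
import cv2
s=bot.observe();print(s)
for n in ["scene","side","wrist"]:
    c=bot.capture(n);cv2.imwrite(f"pics/{n}0.png",c["color"]);print(n,c["vfov"],c["cx"],c["cy"],c["camera_from_world"].round(4).tolist() if hasattr(c["camera_from_world"],'round') else c["camera_from_world"])
E
```

```text
pics
{'t': 0.0, 'joint_positions': array([-1.26801967e+00,  2.60675302e-01, -1.39393508e-01,  1.17268859e+00,
       -7.63308908e-06,  1.57082871e+00]), 'qvel': array([ 8.32441114e-04,  1.96978755e-05, -1.70060513e-04, -4.07756381e-04,
        6.61661109e-04,  1.89225722e-04]), 'effort': array([-1.36246832e-03, -4.05672240e+01,  2.53924388e+01,  1.85260962e-02,
        3.01090377e-04,  5.35224387e-06]), 'position': array([ 0.15634378, -0.50049803,  0.24946019]), 'tcp_rot': array([-3.13963158e+00,  7.69658609e-06,  3.02744285e-01]), 'ft_force': array([0.31020424, 0.13146359, 1.41441628]), 'moment': array([-0.0176865 , -0.02677122, -0.01493338]), 'width': 0.9975793269316964}
scene 44.06139287977029 251.187851596528 194.4859826284587 [[-0.874, 0.4858, -0.0071, 0.4276], [0.3927, 0.6978, -0.599, -0.1528], [-0.2861, -0.5264, -0.8007, 1.541], [0.0, 0.0, 0.0, 1.0]]
side 49.79098191056182 247.7981933416471 195.4066379881196 [[0.9014, -0.4327, 0.0135, -0.4365], [-0.3267, -0.7004, -0.6346, 0.2562], [0.2841, 0.5676, -0.7727, 0.8648], [0.0, 0.0, 0.0, 1.0]]
wrist 65.96648429554699 254.8735314182356 195.03262946029167 [[0.2988, -0.9543, -0.0016, -0.5254], [-0.9036, -0.2835, 0.3212, -0.0415], [-0.307, -0.0945, -0.947, 0.3803], [0.0, 0.0, 0.0, 1.0]]
```

View pics/scene0.png

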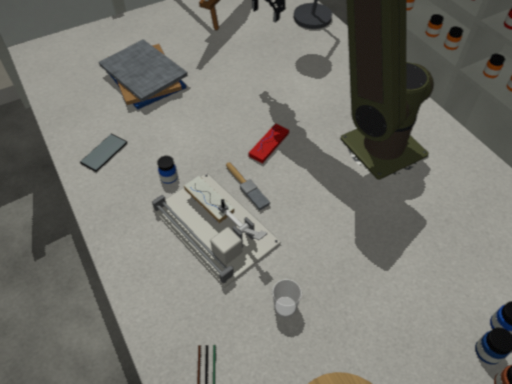

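View pics/side0.png

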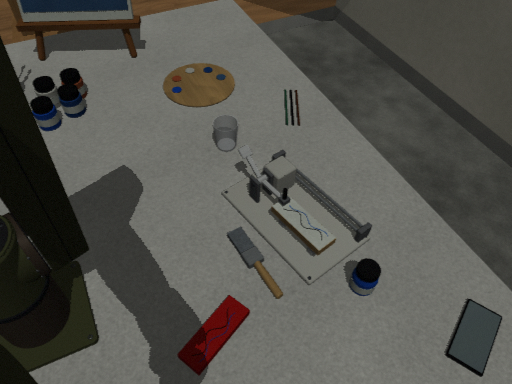

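View pics/wrist0.png

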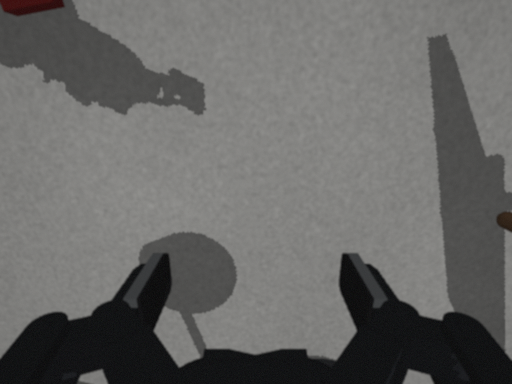

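The scene view shows the white machine around (217,230), the panel with drawn lines at (207,197), the jar at (167,168), the cup at (286,297), the brush at (248,185) and the red decoy at (269,142). I'll enlarge both views to find the plate corners.

```bash
python3 - <<'E'
import cv2
a=cv2.imread("pics/scene0.png")[160:310,140:300];cv2.imwrite("pics/sc_crop.png",cv2.resize(a,None,fx=4,fy=4,interpolation=cv2.INTER_CUBIC)[:600])
a=cv2.imread("pics/side0.png")[140:290,210:390];cv2.imwrite("pics/si_crop.png",cv2.resize(a,None,fx=4,fy=4,interpolation=cv2.INTER_CUBIC))
E
```

```text
(no output)
```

View pics/sc_crop.png

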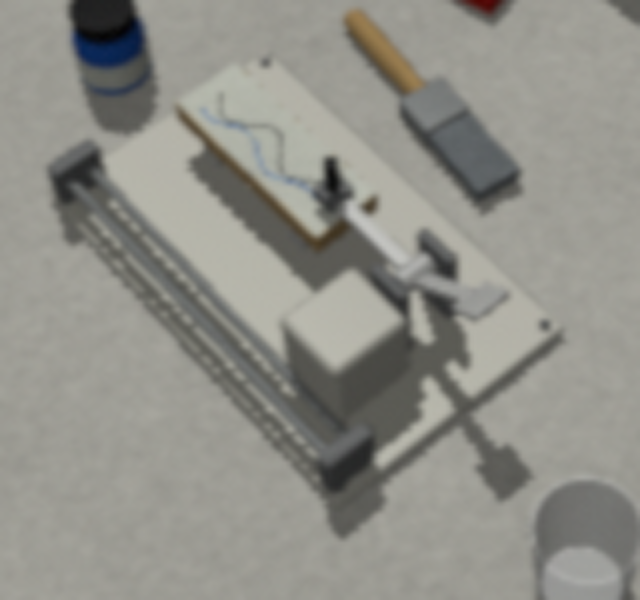

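View pics/si_crop.png

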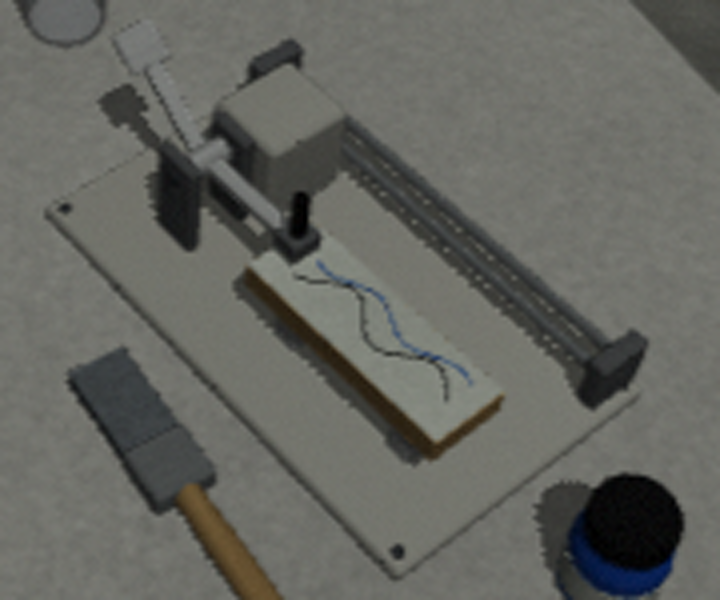

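```bash
cat > h.py <<'E'
import numpy as np, json
from scipy.optimize import least_squares
CAM={"scene":(44.06139287977029,251.187851596528,194.4859826284587,[[-0.874,0.4858,-0.0071,0.4276],[0.3927,0.6978,-0.599,-0.1528],[-0.2861,-0.5264,-0.8007,1.541]]),
"side":(49.79098191056182,247.7981933416471,195.4066379881196,[[0.9014,-0.4327,0.0135,-0.4365],[-0.3267,-0.7004,-0.6346,0.2562],[0.2841,0.5676,-0.7727,0.8648]])}
def proj(n,P):
    v,cx,cy,M=CAM[n];M=np.array(M);f=192/np.tan(np.radians(v)/2)
    p=M[:,:3]@np.asarray(P)+M[:,3];return np.array([cx+f*p[0]/p[2],cy+f*p[1]/p[2]])
def sc(u,v):return np.array([140+u/4,160+v/4])
def si(u,v):return np.array([210+u/4,140+v/4])
def T(q,P):
    c,s=np.cos(q[2]),np.sin(q[2]);return np.array([q[0]+c*P[0]-s*P[1],q[1]+s*P[0]+c*P[1],P[2]])
def fit(obs,q0):
    r=lambda q:np.concatenate([proj(n,T(q,P))-uv for n,uv,P in obs])
    f=least_squares(r,q0,loss="soft_l1");print(f.x,r(f.x).round(1).reshape(-1,2).tolist());return f.x
E
python3 - <<'E'
from h import *
m=lambda x,y,z:(x/1e3,y/1e3,z/1e3)
ob=[("side",si(398,572),m(-75,-193,12)),("side",si(47,211),m(-75,143,12)),("side",si(638,394),m(130,-193,12)),
("scene",sc(562,330),m(-75,143,12)),("scene",sc(272,58),m(-75,-193,12)),("scene",sc(350,268),m(-26,40,87)) if 0 else ("scene",sc(562,330),m(-75,143,12))]
best=None
for yaw in (-2,-1,0,1,2,3):
  print(yaw);q=fit(ob,[.4,-.4,yaw])
po=[("scene",sc(178,107),m(28,-80,62)),("scene",sc(318,241),m(28,80,62)),("scene",sc(242,65),m(-28,-80,62)),("side",si(250,267),m(-28,80,62)),("side",si(433,446),m(-28,-80,62)),("side",si(502,397),m(28,-80,62))]
p=fit(po,q)
print("panel in machine")
c,s=np.cos(q[2]),np.sin(q[2]);d=p[:2]-q[:2];print(c*d[0]+s*d[1],-s*d[0]+c*d[1],p[2]-q[2])
for j in np.arange(0,.31,.05):
  a=.65-j;y=.07+.08*np.cos(a);z=.072+.08*np.sin(a)
  P=T(q,(0,y,z));print(j,P.round(4),(proj("side",P)-[210,140])*4,(proj("scene",P)-[140,160])*4)
a=-.35;print("up",T(q,(0,.07+.08*np.cos(a),.072+.08*np.sin(a))))
E
```

```text
-2
[0.58153144 0.02554244 0.20214175] [[-0.8, 1.1], [-0.6, -2.5], [2.4, -1.1], [0.2, 0.1], [-1.1, -2.6], [0.2, 0.1]]
-1
[0.58153144 0.02554244 0.20214176] [[-0.8, 1.1], [-0.6, -2.5], [2.4, -1.1], [0.2, 0.1], [-1.1, -2.6], [0.2, 0.1]]
0
[0.58153144 0.02554244 0.20214175] [[-0.8, 1.1], [-0.6, -2.5], [2.4, -1.1], [0.2, 0.1], [-1.1, -2.6], [0.2, 0.1]]
1
[0.58153144 0.02554244 0.20214174] [[-0.8, 1.1], [-0.6, -2.5], [2.4, -1.1], [0.2, 0.1], [-1.1, -2.6], [0.2, 0.1]]
2
[0.58153144 0.02554244 0.20214177] [[-0.8, 1.1], [-0.6, -2.5], [2.4, -1.1], [0.2, 0.1], [-1.1, -2.6], [0.2, 0.1]]
3
[0.58153144 0.02554244 0.20214173] [[-0.8, 1.1], [-0.6, -2.5], [2.4, -1.1], [0.2, 0.1], [-1.1, -2.6], [0.2, 0.1]]
[ 0.59634234 -0.05453048  0.21777352] [[-0.5, -1.4], [-0.5, -0.7], [-1.2, -1.0], [-2.0, -1.1], [-0.6, -0.1], [0.2, -1.0]]
panel in machine
-0.0015667368065823018 -0.08141608966512195 0.015631792811598738
0.0 [0.5547 0.1565 0.1204] [146.97318924  41.13463878] [473.09965098 298.97200741]
0.05 [0.5542 0.1588 0.1172] [144.62514697  42.76524711] [475.50089037 304.05727927]
0.1 [0.5538 0.1609 0.1138] [142.45259032  44.66589093] [477.72368569 309.05554273]
0.15000000000000002 [0.5534 0.1629 0.1104] [140.45904203  46.82895015] [479.76233739 313.9526638 ]
0.2 [0.553  0.1647 0.1068] [138.64749794  49.24630451] [481.61180122 318.73496035]
0.25 [0.5527 0.1663 0.1032] [137.02044034  51.90937775] [483.26769872 323.38925107]
0.30000000000000004 [0.5524 0.1677 0.0994] [135.57985276  54.80918062] [484.72632391 327.90290043]
up [0.55239001 0.16773683 0.04456818]
```

```bash
python3 - <<'E'
from h import *
from scipy.spatial.transform import Rotation as R
W=np.array([[0.2988,-0.9543,-0.0016,-0.5254],[-0.9036,-0.2835,0.3212,-0.0415],[-0.307,-0.0945,-0.947,0.3803]])
c=-W[:,:3].T@W[:,3];tp=np.array([.15634,-.5005,.24946]);Rt=R.from_euler("xyz",[-3.1396,0,.3027]).as_matrix()
print("cam in tool",Rt.T@(c-tp), "axis",Rt.T@W[2,:3])
def back(n,uv,z):
    v,cx,cy,M=CAM[n];M=np.array(M);f=192/np.tan(np.radians(v)/2)
    d=M[:,:3].T@np.array([(uv[0]-cx)/f,(uv[1]-cy)/f,1]);o=-M[:,:3].T@M[:,3];return o+d*(z-o[2])/d[2]
print("cup base scene",back("scene",(287,305),.0),"side cup bottom",back("side",(226,143),0),"jar",back("scene",(169,178),0))
for a in ((.156,-.5),): print((np.array([.554,.163])-a))
for d in ((.554-.15634,.163+.5005,.2-.24946),(.554-.15634,.163+.5005,.0)): print(Rt.T@np.array(d))
E
```

```text
cam in tool [ 0.08321036  0.00134801 -0.12317619] axis [-3.21212588e-01  5.74361365e-04  9.47000736e-01]
cup base scene [0.55731941 0.31169623 0.        ] side cup bottom [5.67097784e-01 3.19630656e-01 1.11022302e-16] jar [ 0.65638113 -0.22368731  0.        ]
[0.398 0.663]
[ 0.57736881 -0.5146926   0.0504857 ]
[ 0.57736881 -0.51479116  0.0010258 ]
```

drive_tool(increments=[{"delta_pos": [0.02,-0.018,0],"spin": 0},{"delta_pos": [0.05,-0.045,0],"spin": 0},{"delta_pos": [0.085,-0.076,0],"spin": 0},{"delta_pos": [0.12,-0.107,0],"spin": 0},{"delta_pos": [0.155,-0.138,0],"spin": 0},{"delta_pos": [0.19,-0.169,0],"spin": 0},{"delta_pos": [0.225,-0.2,0],"spin": 0},{"delta_pos": [0.26,-0.232,0],"spin": 0},{"delta_pos": [0.295,-0.263,0],"spin": 0},{"delta_pos": [0.325,-0.29,0],"spin": 0},{"delta_pos": [0.345,-0.308,0],"spin": 0},{"delta_pos": [0.35,-0.312,0],"spin": 0}])

```text
t: 1.35
position: [0.3985, -0.0968, 0.2501]
tcp_rot: [-3.141, -0.0, 0.307]
ft_force: [-0.1, -0.4, 0.8]
width: 1.001
```

drive_tool(increments=[{"delta_pos": [0.02,-0.018,0],"spin": 0},{"delta_pos": [0.05,-0.045,0],"spin": 0},{"delta_pos": [0.085,-0.076,0],"spin": 0},{"delta_pos": [0.12,-0.107,0],"spin": 0},{"delta_pos": [0.155,-0.138,0],"spin": 0},{"delta_pos": [0.185,-0.165,0],"spin": 0},{"delta_pos": [0.21,-0.187,0],"spin": 0},{"delta_pos": [0.222,-0.198,0],"spin": 0},{"delta_pos": [0.227,-0.203,0],"spin": 0},{"delta_pos": [0.227,-0.203,0],"spin": 0}])

```text
t: 2.35
position: [0.5536, 0.1619, 0.2499]
tcp_rot: [3.141, 0.001, 0.303]
ft_force: [-0.8, 0.3, 0.3]
width: 1.003
```

```bash
python3 - <<'E'
from bench import bot
import cv2,numpy as np
s=bot.observe();print(s["t"],s["position"],s["tcp_rot"],s["ft_force"])
for n in ("wrist","side"):
    c=bot.capture(n);cv2.imwrite(f"pics/{n}1.png",c["color"]);
    if n=="wrist": np.save("w1.npy",c["camera_from_world"])
E
```

```text
2.35 [0.55356118 0.16187913 0.2499245 ] [3.14108724e+00 1.24613678e-03 3.02624108e-01] [-0.79711869  0.33906768  0.28083623]
```

View pics/wrist1.png

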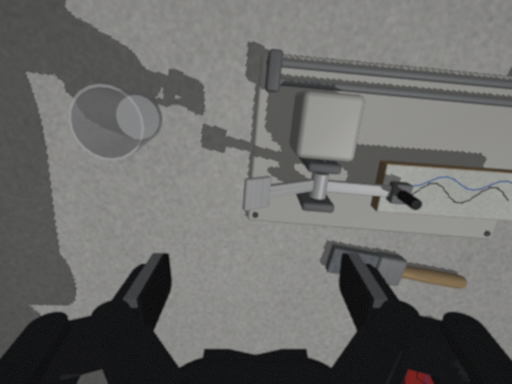

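The wrist view shows the paddle centre at (258,192), the pen at (405,195), the panel's head end at x≈382, the plate corners at (247,219) and (493,238), and the cup base at (137,117).

```bash
python3 - <<'E'
import cv2
a=cv2.imread("pics/wrist1.png")[70:250,230:512];cv2.imwrite("pics/w1c.png",cv2.resize(a,None,fx=2.8,fy=2.8,interpolation=cv2.INTER_CUBIC))
E
```

```text
(no output)
```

View pics/w1c.png

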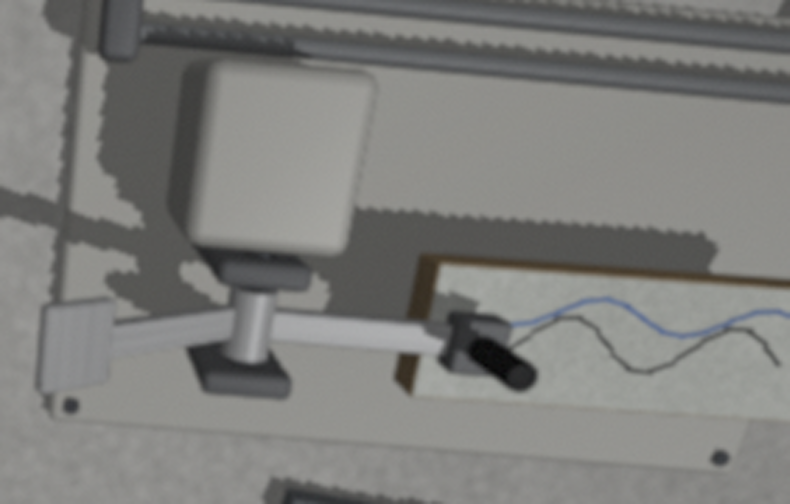

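```bash
cat >> h.py <<'E'
def addw(name,f): CAM[name]=(65.96648429554699,254.8735314182356,195.03262946029167,np.load(f)[:3].tolist())
addw("w1","w1.npy")
E
python3 - <<'E'
from h import *
w=lambda u,v:np.array([230+u/2.8,70+v/2.8])
m=lambda x,y,z:(x/1e3,y/1e3,z/1e3)
S=[("side",si(398,572),m(-75,-193,12)),("side",si(47,211),m(-75,143,12)),("side",si(638,394),m(130,-193,12)),
("scene",sc(562,330),m(-75,143,12)),("scene",sc(272,58),m(-75,-193,12))]
Wo=[("w1",w(50,415),m(-75,143,12)),("w1",w(735,470),m(-75,-193,12)),("w1",w(255,325),m(0,70,72))]
q=fit(S+Wo,[.58,.02,.2]);q2=fit(Wo,[.58,.02,.2])
po=[("scene",sc(178,107),m(28,-80,62)),("scene",sc(318,241),m(28,80,62)),("scene",sc(242,65),m(-28,-80,62)),("side",si(250,267),m(-28,80,62)),("side",si(433,446),m(-28,-80,62)),("side",si(502,397),m(28,-80,62))]
pw=[("w1",w(438,262),m(28,80,62)),("w1",w(415,395),m(-28,80,62))]
fit(po+pw,[.6,-.05,.2]);fit(pw,[.6,-.05,.2])
for Q in(q,q2):
 for j in (0,.1,.2,1.):
  a=.65-j
  P=T(Q,(0,.07+.08*np.cos(a),.072+.08*np.sin(a)));u=proj("w1",P);print(j,P.round(4),(u-[230,70])*2.8)
E
```

```text
[0.58247344 0.02347961 0.20634186] [[0.4, 1.6], [-0.1, -1.9], [3.3, -0.9], [-0.4, -0.5], [-1.9, -2.8], [-0.8, 1.8], [0.1, 4.0], [-0.6, -1.9]]
[0.58483932 0.02412068 0.21597947] [[-0.3, 1.1], [1.7, 1.2], [-0.5, -3.5]]
[ 0.59783833 -0.05484168  0.20656666] [[-0.8, -1.5], [-1.4, -0.4], [-1.4, -0.9], [-1.1, -1.5], [-0.3, -0.1], [0.6, -0.8], [0.6, -0.1], [-3.0, 0.7]]
[ 0.60421178 -0.05461246  0.28004746] [[0.0, -0.5], [-0.0, 0.6]]
0 [0.5551 0.1543 0.1204] [ 89.00680675 344.56745941]
0.1 [0.5542 0.1587 0.1138] [ 74.8854974  336.96290217]
0.2 [0.5534 0.1625 0.1068] [ 63.41043882 329.50713131]
1.0 [0.5527 0.1656 0.0446] [ 56.78892555 283.1697676 ]
0 [0.5562 0.1547 0.1204] [ 88.95989276 341.11827468]
0.1 [0.5552 0.1591 0.1138] [ 74.80765268 333.70645853]
0.2 [0.5544 0.1629 0.1068] [ 63.30965895 326.42190027]
1.0 [0.5537 0.1659 0.0446] [ 56.69243719 280.64590519]
```

drive_tool(increments=[{"delta_pos": [0.001,-0.002,0.01],"spin": 0},{"delta_pos": [0.001,-0.002,0.025],"spin": 0},{"delta_pos": [0.001,-0.002,0.04],"spin": 0},{"delta_pos": [0.001,-0.002,0.055],"spin": 0},{"delta_pos": [0.001,-0.002,0.07],"spin": 0},{"delta_pos": [0.001,-0.002,0.085],"spin": 0},{"delta_pos": [0.001,-0.002,0.095],"spin": 0},{"delta_pos": [0.001,-0.002,0.1],"spin": 0},{"delta_pos": [0.001,-0.002,0.1],"spin": 0}], hand=-1, newtons=40)

```text
t: 3.35
position: [0.5535, 0.1642, 0.1497]
tcp_rot: [3.142, 0.001, 0.302]
ft_force: [-0.6, 0.2, -0.3]
width: -0.002
```

```bash
python3 - <<'E'
from bench import bot
import cv2,numpy as np
s=bot.observe();print(s["t"],s["position"],s["tcp_rot"],s["ft_force"],s["width"])
a=bot.capture("side")["color"][100:250,200:380];b=bot.capture("wrist")["color"]
cv2.imwrite("pics/s2.png",np.hstack([cv2.resize(a,(400,333)),cv2.resize(b,(400,333))]))
E
```

```text
3.35 [0.55345208 0.16424043 0.1496529 ] [3.14157810e+00 1.41019862e-03 3.02347847e-01] [-0.64597323  0.15036926 -0.31976508] -0.0016435999409505789
```

View pics/s2.png

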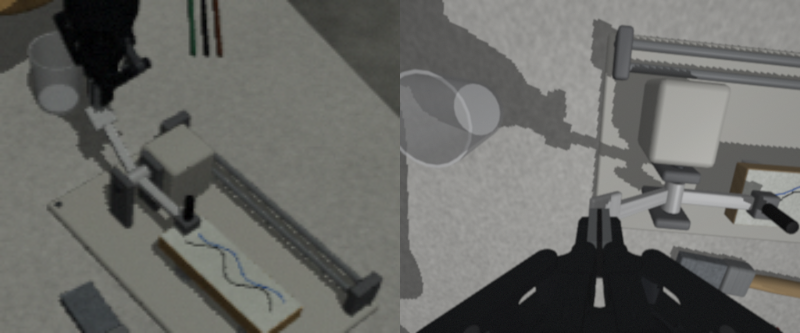

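Closed fingertips are over the paddle and clear of the cup. I'll push down now.

drive_tool(increments=[{"delta_pos": [0,0,0.008],"spin": 0},{"delta_pos": [0,0,0.014],"spin": 0},{"delta_pos": [0,0,0.02],"spin": 0},{"delta_pos": [0,0,0.026],"spin": 0},{"delta_pos": [0,0,0.032],"spin": 0},{"delta_pos": [0,0,0.038],"spin": 0},{"delta_pos": [0,0,0.044],"spin": 0},{"delta_pos": [0,0,0.05],"spin": 0},{"delta_pos": [0,0,0.056],"spin": 0},{"delta_pos": [0,0,0.062],"spin": 0},{"delta_pos": [0,0,0.068],"spin": 0},{"delta_pos": [0,0,0.072],"spin": 0}])

```text
t: 4.65
position: [0.5542, 0.164, 0.0777]
tcp_rot: [3.14, 0.0, 0.303]
ft_force: [-0.2, -0.6, 3.0]
width: -0.003
```

drive_tool(increments=[{"delta_pos": [0,0,0.003],"spin": 0},{"delta_pos": [0,0,0.006],"spin": 0},{"delta_pos": [0,0,0.006],"spin": 0}])

```text
t: 4.95
position: [0.5539, 0.1646, 0.0719]
tcp_rot: [-3.141, 0.001, 0.303]
ft_force: [-0.1, 0.2, 0.2]
width: -0.001
```

```bash
python3 - <<'E'
from bench import bot
import cv2,numpy as np
s=bot.observe();print(s["t"],s["position"],s["tcp_rot"],s["ft_force"],s["width"])
a=bot.capture("side")["color"][100:250,200:380];b=bot.capture("wrist")["color"]
cv2.imwrite("pics/s3.png",np.hstack([cv2.resize(a,(400,333)),cv2.resize(b,(400,333))]))
E
```

```text
4.95 [0.55390312 0.16464405 0.07187022] [-3.14141691e+00  5.18941666e-04  3.02683828e-01] [-0.0931269   0.22023489  0.21751086] -0.0011724289765591548
```

View pics/s3.png

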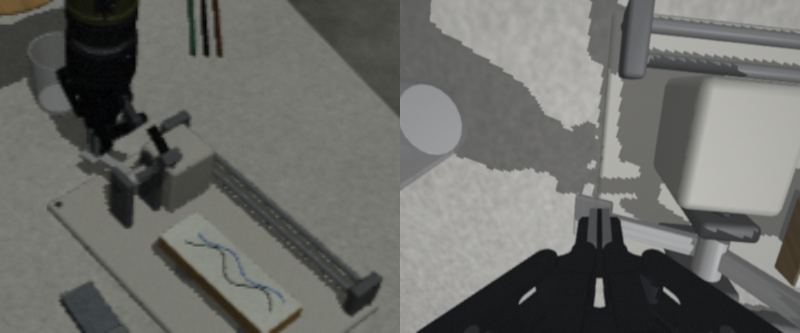

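Side view: the pen arm has swung up and the panel hasn't moved. I'll push on gently until I feel the end stop.

drive_tool(increments=[{"delta_pos": [0,0,0.002],"spin": 0},{"delta_pos": [0,0,0.004],"spin": 0},{"delta_pos": [0,0,0.004],"spin": 0}])

```text
t: 5.35
position: [0.554, 0.1649, 0.0681]
tcp_rot: [-3.141, 0.0, 0.303]
ft_force: [0.3, 0.7, 0.7]
width: -0.005
```

drive_tool(increments=[{"delta_pos": [0,0,0.001],"spin": 0},{"delta_pos": [0,0,0.002],"spin": 0},{"delta_pos": [0,0,0.002],"spin": 0}])

```text
t: 5.65
position: [0.5542, 0.1647, 0.0672]
tcp_rot: [3.141, -0.001, 0.303]
ft_force: [-1.5, -0.9, 6.3]
width: -0.002
```

Force jumped to 6 N and travel stopped, so that is the end stop. I'll retreat straight up and check the lever.

drive_tool(increments=[{"delta_pos": [0,0,-0.01],"spin": 0},{"delta_pos": [0,0,-0.03],"spin": 0},{"delta_pos": [0,0,-0.06],"spin": 0},{"delta_pos": [0,0,-0.09],"spin": 0},{"delta_pos": [0,0,-0.12],"spin": 0},{"delta_pos": [0,0,-0.15],"spin": 0},{"delta_pos": [0,0,-0.175],"spin": 0},{"delta_pos": [0,0,-0.185],"spin": 0},{"delta_pos": [0,0,-0.185],"spin": 0}])

```text
t: 6.55
position: [0.5549, 0.1651, 0.2528]
tcp_rot: [-3.142, -0.003, 0.303]
ft_force: [0.4, 0.2, -1.2]
width: -0.001
```

```bash
python3 - <<'E'
from bench import bot
import cv2,numpy as np
s=bot.observe();print(s["t"],s["position"],s["tcp_rot"],s["ft_force"],s["width"])
c=bot.capture("wrist");b=c["color"];np.save("w2.npy",c["camera_from_world"])
a=bot.capture("side")["color"][140:250,210:345]
cv2.imwrite("pics/s4.png",np.hstack([cv2.resize(a,(400,326)),cv2.resize(b[:,200:],(400,326))]))
from scipy.spatial.transform import Rotation as R
Rt=R.from_euler("xyz",s["tcp_rot"]).as_matrix()
print(Rt.T@(np.array([.598,-.055,.25])-s["position"]), np.degrees(.207+np.pi/2-s["tcp_rot"][2]))
E
```

```text
6.55 [0.55494416 0.16506149 0.25276602] [-3.14150249 -0.00316441  0.30284364] [ 0.42653475  0.16337421 -1.18380776] -0.001315512199162031
[-0.02454234  0.22288802  0.00266828] 84.50856418164275
```

View pics/s4.png

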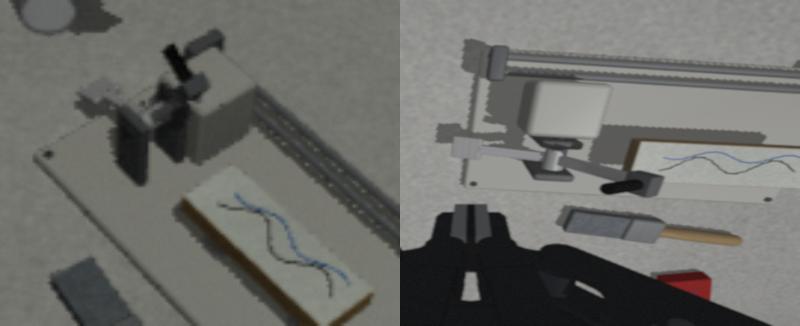

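The lever stays fully raised (paddle low, pen tilted back) and the panel is in place. Next I go above the panel with the jaws turned across it and the camera on the jar side, away from the pen.

drive_tool(increments=[{"delta_pos": [-0.002,0.01,0],"spin": 5},{"delta_pos": [-0.004,0.03,0],"spin": 13},{"delta_pos": [-0.006,0.055,0],"spin": 21},{"delta_pos": [-0.009,0.08,0],"spin": 29},{"delta_pos": [-0.012,0.105,0],"spin": 37},{"delta_pos": [-0.014,0.13,0],"spin": 45},{"delta_pos": [-0.017,0.155,0],"spin": 53},{"delta_pos": [-0.02,0.18,0],"spin": 61},{"delta_pos": [-0.022,0.2,0],"spin": 69},{"delta_pos": [-0.024,0.215,0],"spin": 77},{"delta_pos": [-0.0245,0.222,0],"spin": 85},{"delta_pos": [-0.0245,0.223,0],"spin": 91}], hand=1)

```text
t: 7.85
position: [0.5656, -0.1386, 0.2489]
tcp_rot: [-2.897, 0.061, -0.365]
ft_force: [-0.9, -0.5, 0.3]
width: 0.998
```

drive_tool(increments=[{"delta_pos": [0,0,0],"spin": 4.5},{"delta_pos": [0,0,0],"spin": 4.5},{"delta_pos": [0,0,0],"spin": 4.5}])

```text
t: 8.15
position: [0.5576, -0.1568, 0.2497]
tcp_rot: [-2.884, 0.079, -0.406]
ft_force: [-0.3, 0.2, 0.1]
width: 1.003
```

```bash
python3 - <<'E'
from bench import bot
import cv2,numpy as np
s=bot.observe();print(s["t"],s["position"],s["tcp_rot"],s["ft_force"],s["width"])
c=bot.capture("wrist");b=c["color"];np.save("w3.npy",c["camera_from_world"])
cv2.imwrite("pics/w3.png",cv2.resize(b,(768,576),interpolation=cv2.INTER_CUBIC))
E
```

```text
8.15 [ 0.55764216 -0.15677043  0.24965348] [-2.88351902  0.07861945 -0.40629887] [-0.28749838  0.19627303  0.055377  ] 1.0030033574081227
```

View pics/w3.png

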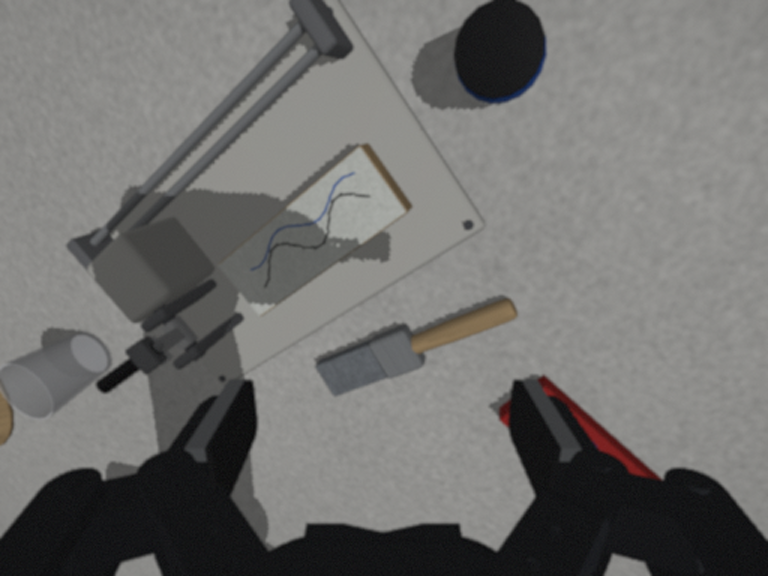

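The tool came out tilted and short of the target, so a joint must be at its limit. Checking the joints.

```bash
python3 - <<'E'
from bench import bot
s=bot.observe();print(s["t"],s["joint_positions"].round(3),s["qvel"].round(3),s["position"],s["tcp_rot"])
E
```

```text
8.2 [-0.406  0.406  0.048  1.291  0.258  3.141] [ 0.016 -0.008  0.008  0.002 -0.004  0.001] [ 0.55793866 -0.15629568  0.25005013] [-2.8835357   0.0778338  -0.40525222]
```

Joint 6 is at its +3.14 limit, because yaw = π + j1 − j6. I'll unwind by spinning negative and go round to j6 ≈ −1.87.

drive_tool(increments=[{"delta_pos": [0,0,0],"spin": -8},{"delta_pos": [0,0,0],"spin": -16},{"delta_pos": [0,0,0],"spin": -24},{"delta_pos": [0,0,0],"spin": -32},{"delta_pos": [0,0,0],"spin": -40},{"delta_pos": [0,0,0],"spin": -48}])

```text
t: 8.8
position: [0.5585, -0.1554, 0.2509]
tcp_rot: [-2.911, -0.14, 0.414]
ft_force: [-0.3, 0.1, 0.5]
width: 0.999
```

```bash
python3 - <<'E'
from bench import bot
s=bot.observe();print(s["t"],s["joint_positions"].round(3),s["position"],s["tcp_rot"])
E
```

```text
8.8 [-0.404  0.405  0.049  1.292  0.258  2.297] [ 0.55849511 -0.15543079  0.2509104 ] [-2.91141974 -0.13983946  0.41404244]
```

```bash
python3 - <<'E'
from bench import bot
import numpy as np
from scipy.spatial.transform import Rotation as R
s=bot.observe();Rt=R.from_euler("xyz",s["tcp_rot"]).as_matrix()
print(Rt); z=Rt[:,2];c,q=np.cos(.207),np.sin(.207)
print("lean in machine x,y",c*z[0]+q*z[1],-q*z[0]+c*z[1],"tilt",np.arccos(-z[2]))
E
```

```text
[[ 0.9065652   0.42081613  0.03245492]
 [ 0.39838624 -0.87856387  0.26346523]
 [ 0.13938414 -0.22591881 -0.96412279]]
lean in machine x,y 0.08591073086354281 0.2511704495402999 tilt 0.26867756447174523
```

Commands keep the present tilt of 0.27 rad. I'll spin on to the other end of joint 6, which I need for the grasp anyway. Overdriving that limit should tilt the tool the opposite way and cancel this.

drive_tool(increments=[{"delta_pos": [0,0,0],"spin": -8.5},{"delta_pos": [0,0,0],"spin": -17},{"delta_pos": [0,0,0],"spin": -25.5},{"delta_pos": [0,0,0],"spin": -34},{"delta_pos": [0,0,0],"spin": -42.5},{"delta_pos": [0,0,0],"spin": -51},{"delta_pos": [0,0,0],"spin": -59.5},{"delta_pos": [0,0,0],"spin": -68},{"delta_pos": [0,0,0],"spin": -76.5},{"delta_pos": [0,0,0],"spin": -85},{"delta_pos": [0,0,0],"spin": -93.5},{"delta_pos": [0,0,0],"spin": -102}])

```text
t: 10.0
position: [0.5585, -0.1554, 0.251]
tcp_rot: [2.954, -0.193, 2.229]
ft_force: [-0.1, 0.4, 0.1]
width: 1.001
```

drive_tool(increments=[{"delta_pos": [0,0,0],"spin": -8.5},{"delta_pos": [0,0,0],"spin": -17},{"delta_pos": [0,0,0],"spin": -25.5},{"delta_pos": [0,0,0],"spin": -34},{"delta_pos": [0,0,0],"spin": -42.5},{"delta_pos": [0,0,0],"spin": -51},{"delta_pos": [0,0,0],"spin": -59.5},{"delta_pos": [0,0,0],"spin": -68},{"delta_pos": [0,0,0],"spin": -76.5},{"delta_pos": [0,0,0],"spin": -85},{"delta_pos": [0,0,0],"spin": -93.5},{"delta_pos": [0,0,0],"spin": -102}])

```text
t: 11.2
position: [0.5585, -0.1554, 0.2509]
tcp_rot: [2.988, 0.221, -2.309]
ft_force: [-0.6, 0.0, -0.3]
width: 0.998
```

drive_tool(increments=[{"delta_pos": [0,0,0],"spin": -8.5},{"delta_pos": [0,0,0],"spin": -17},{"delta_pos": [0,0,0],"spin": -25.5},{"delta_pos": [0,0,0],"spin": -34},{"delta_pos": [0,0,0],"spin": -42.5},{"delta_pos": [0,0,0],"spin": -51},{"delta_pos": [0,0,0],"spin": -59.5},{"delta_pos": [0,0,0],"spin": -68},{"delta_pos": [0,0,0],"spin": -76.5},{"delta_pos": [0,0,0],"spin": -85},{"delta_pos": [0,0,0],"spin": -93.5},{"delta_pos": [0,0,0],"spin": -102}])

```text
t: 12.4
position: [0.5585, -0.1554, 0.2509]
tcp_rot: [-2.892, 0.101, -0.499]
ft_force: [0.3, 0.5, -1.2]
width: 0.999
```

```bash
cat > st.py <<'E'
from bench import bot
import numpy as np
from scipy.spatial.transform import Rotation as R
s=bot.observe();Rt=R.from_euler("xyz",s["tcp_rot"]).as_matrix()
z=Rt[:,2];c,q=np.cos(.207),np.sin(.207)
print(s["t"],s["joint_positions"].round(3),s["position"].round(4),"yaw",np.arctan2(Rt[1,0],Rt[0,0]).round(4),"lean m",(c*z[0]+q*z[1]).round(4),(-q*z[0]+c*z[1]).round(4),"f",s["ft_force"].round(1),s["width"].round(3))
E
python3 st.py
```

```text
Traceback (most recent call last):
  File "st.py", line 6, in <module>
    print(s["t"],s["joint_positions"].round(3),s["position"].round(4),"yaw",np.arctan2(Rt[1,0],Rt[0,0]).round(4),"lean m",(c*z[0]+q*z[1]).round(4),(-q*z[0]+c*z[1]).round(4),"f",s["ft_force"].round(1),s["width"].round(3))
                                                                                                                                                                                                        ^^^^^^^^^^^^^^^^
AttributeError: 'float' object has no attribute 'round'
```

drive_tool(increments=[{"delta_pos": [0,0,0],"spin": -8.5},{"delta_pos": [0,0,0],"spin": -17},{"delta_pos": [0,0,0],"spin": -25.5},{"delta_pos": [0,0,0],"spin": -34},{"delta_pos": [0,0,0],"spin": -40}])

```text
t: 12.9
position: [0.5778, -0.0605, 0.251]
tcp_rot: [-2.985, -0.031, -0.186]
ft_force: [-0.6, -0.0, 0.8]
width: 1.0
```

```bash
sed -i 's/s\["width"\].round(3)/s["width"]/' st.py; python3 st.py
```

```text
12.9 [-0.185  0.332 -0.044  1.164  0.157 -3.141] [ 0.5778 -0.0605  0.251 ] yaw -0.1863 lean m 0.0884 0.1321 f [-0.6 -0.   0.8] 0.9995133941568953
```

Overdriving brings the tilt back (0.27 → 0.16 rad), so I'll continue.

drive_tool(increments=[{"delta_pos": [0,0,0],"spin": -8.5},{"delta_pos": [0,0,0],"spin": -17},{"delta_pos": [0,0,0],"spin": -25.5},{"delta_pos": [0,0,0],"spin": -34},{"delta_pos": [0,0,0],"spin": -42}])

```text
t: 13.4
position: [0.571, 0.0506, 0.251]
tcp_rot: [-3.134, -0.092, 0.083]
ft_force: [-0.0, 0.0, 0.3]
width: 1.003
```

```bash
python3 st.py
```

```text
13.4 [ 0.084  0.277 -0.118  1.084  0.008 -3.141] [0.571  0.0506 0.251 ] yaw 0.0831 lean m 0.0921 -0.0034 f [-0.   0.   0.3] 1.0031050397468477
```

The sideways tilt is gone. A radial lean of 0.092 rad remains. I'll retract past the inner reach limit, where the solver should tilt the tool inward and cancel it.

drive_tool(increments=[{"delta_pos": [-0.02,0,-0.002],"spin": 6},{"delta_pos": [-0.05,0,-0.005],"spin": 12},{"delta_pos": [-0.09,0,-0.008],"spin": 18},{"delta_pos": [-0.13,0,-0.012],"spin": 24},{"delta_pos": [-0.17,0,-0.016],"spin": 30},{"delta_pos": [-0.21,0,-0.019],"spin": 36},{"delta_pos": [-0.25,0,-0.023],"spin": 42},{"delta_pos": [-0.28,0,-0.026],"spin": 48},{"delta_pos": [-0.3,0,-0.028],"spin": 54},{"delta_pos": [-0.31,0,-0.029],"spin": 60},{"delta_pos": [-0.31,0,-0.029],"spin": 66}])

```text
t: 14.5
position: [0.259, 0.0241, 0.2514]
tcp_rot: [-3.054, -0.029, -1.076]
ft_force: [0.3, 0.8, -0.3]
width: 0.998
```

```bash
python3 st.py
```

```text
14.5 [ 0.082 -0.283 -0.674  1.088  0.009 -1.984] [0.259  0.0241 0.2514] yaw -1.0761 lean m 0.0919 -0.0024 f [ 0.3  0.8 -0.3] 0.997596412666566
```

drive_tool(increments=[{"delta_pos": [-0.012,0.022,-0.002],"spin": 0},{"delta_pos": [-0.024,0.044,-0.004],"spin": 0},{"delta_pos": [-0.028,0.053,-0.005],"spin": 0}])

```text
t: 14.8
position: [0.1985, 0.0231, 0.2506]
tcp_rot: [-3.055, -0.028, -1.072]
ft_force: [-0.3, -0.5, -0.4]
width: 1.0
```

```bash
python3 st.py; python3 - <<'E'
from bench import bot
import cv2
cv2.imwrite("pics/sc5.png",bot.capture("scene")["color"])
E
```

```text
14.8 [ 0.106 -0.404 -0.736  1.148  0.007 -1.965] [0.1985 0.0231 0.2506] yaw -1.0715 lean m 0.0907 -0.0023 f [-0.3 -0.5 -0.4] 0.9997045765384126
```

View pics/sc5.png

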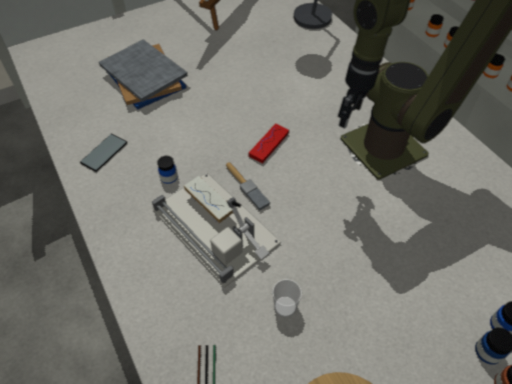

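Going further inward would come too close to the base column, so that approach is out. The radial lean appeared because the arm swung sideways while the lean stayed fixed in the world. If the arm goes to a base angle near −1.4 rad, the same lean becomes sideways and overdriving joint 6 there cancels it. Working out the moves:

```bash
cat > to.py <<'E'
import sys,numpy as np
from bench import bot
from scipy.spatial.transform import Rotation as R
s=bot.observe();Rt=R.from_euler("xyz",s["tcp_rot"]).as_matrix()
p=s["position"]
for a in sys.argv[1:]:
    t=np.array([float(v) for v in a.split(",")]);print(a,(Rt.T@(t-p)).round(4), np.linalg.norm(t-p).round(3))
E
python3 to.py .4,-.25,.25 .06,-.497,.25
```

```text
.4,-.25,.25 [ 0.3361 -0.0455  0.0143] 0.339
.06,-.497,.25 [ 0.3903  0.3698 -0.0201] 0.538
```

drive_tool(increments=[{"delta_pos": [0.02,-0.003,0.001],"spin": 3},{"delta_pos": [0.05,-0.007,0.002],"spin": 6},{"delta_pos": [0.09,-0.012,0.004],"spin": 10},{"delta_pos": [0.13,-0.018,0.006],"spin": 14},{"delta_pos": [0.17,-0.023,0.007],"spin": 18},{"delta_pos": [0.21,-0.028,0.009],"spin": 22},{"delta_pos": [0.25,-0.02,0.009],"spin": 26},{"delta_pos": [0.28,0.01,0.007],"spin": 30},{"delta_pos": [0.295,0.05,0.005],"spin": 30},{"delta_pos": [0.305,0.09,0.002],"spin": 30},{"delta_pos": [0.315,0.125,0],"spin": 30},{"delta_pos": [0.32,0.14,-0.001],"spin": 30}])

```text
t: 16.05
position: [0.2297, -0.3279, 0.2491]
tcp_rot: [-3.051, 0.017, -1.598]
ft_force: [0.7, 0.5, -0.2]
width: 1.0
```

```bash
python3 st.py; python3 to.py .06,-.497,.25
```

```text
16.05 [-1.024  0.021 -0.435  1.081  0.085 -2.565] [ 0.2297 -0.3279  0.2491] yaw -1.5981 lean m 0.0917 -0.0045 f [ 0.7  0.5 -0.2] 0.9999752774868487
.06,-.497,.25 [ 0.1736  0.164  -0.0188] 0.24
```

drive_tool(increments=[{"delta_pos": [0.025,0.024,-0.003],"spin": 0},{"delta_pos": [0.055,0.052,-0.006],"spin": 0},{"delta_pos": [0.085,0.08,-0.009],"spin": 0},{"delta_pos": [0.115,0.108,-0.012],"spin": 0},{"delta_pos": [0.145,0.136,-0.016],"spin": 0},{"delta_pos": [0.165,0.156,-0.018],"spin": 0},{"delta_pos": [0.174,0.164,-0.019],"spin": 0},{"delta_pos": [0.174,0.164,-0.019],"spin": 0}])

```text
t: 16.85
position: [0.061, -0.4967, 0.2497]
tcp_rot: [-3.051, 0.018, -1.597]
ft_force: [1.3, 0.1, -0.4]
width: 0.997
```

drive_tool(increments=[{"delta_pos": [0,0,0],"spin": -8.5},{"delta_pos": [0,0,0],"spin": -17},{"delta_pos": [0,0,0],"spin": -25},{"delta_pos": [0,0,0],"spin": -25}])

```text
t: 17.25
position: [0.1479, -0.4695, 0.2503]
tcp_rot: [-3.12, -0.017, -1.28]
ft_force: [0.1, -0.2, -0.3]
width: 0.998
```

```bash
python3 st.py
```

```text
17.25 [-1.279  0.192 -0.229  1.133  0.021 -3.14 ] [ 0.1479 -0.4695  0.2503] yaw -1.2802 lean m 0.0224 -0.0147 f [ 0.1 -0.2 -0.3] 0.998036418738688
```

That works: the tilt is down to 0.027 rad. One small nudge more.

drive_tool(increments=[{"delta_pos": [0,0,0],"spin": -6},{"delta_pos": [0,0,0],"spin": -6}])

```text
t: 17.45
position: [0.1741, -0.4595, 0.2504]
tcp_rot: [3.14, -0.018, -1.21]
ft_force: [0.5, -0.8, -0.9]
width: 0.999
```

```bash
python3 st.py; python3 to.py .45,-.25,.25 .598,-.055,.25
```

```text
17.45 [-1.208e+00  1.900e-01 -2.320e-01  1.131e+00 -1.000e-03 -3.140e+00] [ 0.1741 -0.4595  0.2504] yaw -1.2095 lean m 0.0017 -0.018 f [ 0.5 -0.8 -0.9] 0.9986186716288946
.45,-.25,.25 [-0.0984 -0.3322 -0.0018] 0.346
.598,-.055,.25 [-0.2285 -0.5395 -0.0043] 0.586
```

Tilt is now 0.002 across and 0.018 along the panel. Moving above the panel.

drive_tool(increments=[{"delta_pos": [-0.008,-0.018,0],"spin": 0},{"delta_pos": [-0.022,-0.052,0],"spin": 0},{"delta_pos": [-0.039,-0.092,-0.001],"spin": 1},{"delta_pos": [-0.057,-0.134,-0.001],"spin": 2},{"delta_pos": [-0.075,-0.176,-0.001],"spin": 3},{"delta_pos": [-0.092,-0.218,-0.002],"spin": 4},{"delta_pos": [-0.11,-0.26,-0.002],"spin": 5},{"delta_pos": [-0.128,-0.302,-0.002],"spin": 6},{"delta_pos": [-0.146,-0.344,-0.003],"spin": 7},{"delta_pos": [-0.163,-0.386,-0.003],"spin": 8},{"delta_pos": [-0.18,-0.424,-0.003],"spin": 8.8},{"delta_pos": [-0.195,-0.46,-0.004],"spin": 8.8}])

```text
t: 18.65
position: [0.535, -0.1169, 0.2494]
tcp_rot: [3.142, -0.018, -1.369]
ft_force: [0.7, -1.0, -0.9]
width: 1.001
```

drive_tool(increments=[{"delta_pos": [-0.011,-0.031,0],"spin": 0},{"delta_pos": [-0.019,-0.058,0],"spin": 0},{"delta_pos": [-0.023,-0.075,0],"spin": 0},{"delta_pos": [-0.023,-0.075,0],"spin": 0},{"delta_pos": [-0.023,-0.075,0],"spin": 0}])

```text
t: 19.15
position: [0.6025, -0.0813, 0.2488]
tcp_rot: [3.14, -0.018, -1.369]
ft_force: [0.1, -0.4, 0.0]
width: 0.997
```

```bash
python3 st.py;  python3 - <<'E'
from bench import bot
import cv2,numpy as np
c=bot.capture("wrist");b=c["color"];np.save("w4.npy",c["camera_from_world"])
cv2.imwrite("pics/w4.png",cv2.resize(b,(768,576),interpolation=cv2.INTER_CUBIC))
E
python3 to.py .598,-.055,.25
```

```text
19.15 [-0.125  0.401  0.067  1.232 -0.018 -1.898] [ 0.6025 -0.0813  0.2488] yaw -1.3693 lean m -0.0014 -0.0182 f [ 0.1 -0.4  0. ] 0.9967846868358836
.598,-.055,.25 [-0.027  -0.0013 -0.0015] 0.027
```

View pics/w4.png

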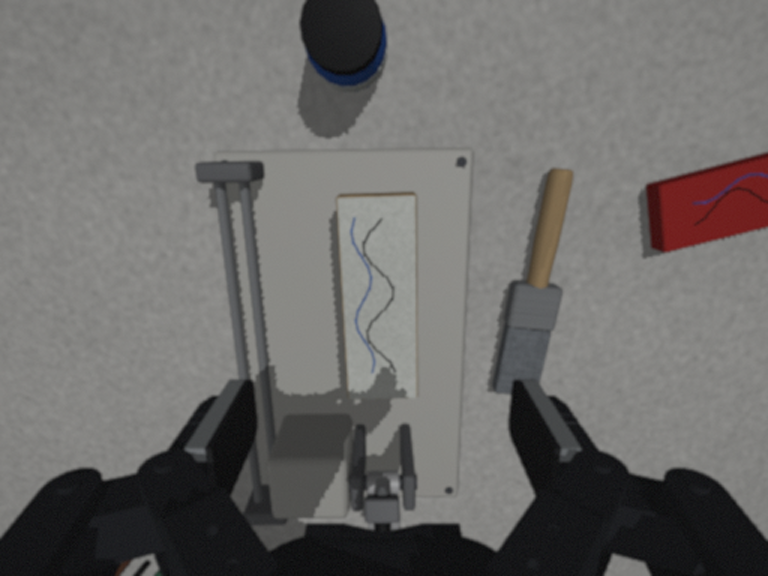

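The wrist view shows the white lined panel with corners (338,197), (414,194) and (416,397), centred in the jaws. The red decoy is at (710,200), outside the machine. The white panel on the bed fits the description. Now I'll refine its pose.

```bash
python3 - <<'E'
from h import *
addw("w4","w4.npy")
m=lambda x,y,z:(x/1e3,y/1e3,z/1e3)
w=lambda u,v:np.array([u/1.5,v/1.5])
pw=[("w4",w(338,197),m(28,-80,62)),("w4",w(414,194),m(-28,-80,62)),("w4",w(416,397),m(-28,80,62)),("w4",w(348,397),m(28,80,62))]
p=fit(pw,[.6,-.05,.2])
po=[("scene",sc(178,107),m(28,-80,62)),("scene",sc(318,241),m(28,80,62)),("scene",sc(242,65),m(-28,-80,62)),("side",si(250,267),m(-28,80,62)),("side",si(433,446),m(-28,-80,62)),("side",si(502,397),m(28,-80,62))]
fit(pw+po,[.6,-.05,.2])
q=fit([("w4",w(472,150),m(-75,-193,12)),("w4",w(457,496),m(-75,143,12)),("w4",w(220,151),m(130,-193,12))],[.58,.02,.2])
c,s=np.cos(q[2]),np.sin(q[2]);d=p[:2]-q[:2];print(c*d[0]+s*d[1],-s*d[0]+c*d[1],p[2]-q[2])
import cv2
a=cv2.imread("pics/w4.png")[110:460,280:500];cv2.imwrite("pics/w4c.png",cv2.resize(a,None,fx=1.7,fy=1.7))
E
```

```text
[ 0.59975846 -0.05451308  0.22977056] [[-2.0, -0.9], [1.5, -0.4], [0.8, 0.8], [-0.7, 1.9]]
[ 0.59867538 -0.05457604  0.22068877] [[-0.3, -1.0], [3.3, -0.0], [1.1, 1.1], [-0.4, 1.8], [-1.3, -1.1], [-1.2, -0.4], [-2.0, -0.6], [-1.1, -1.4], [0.5, -0.5], [1.1, -1.4]]
[0.58134829 0.02717659 0.20884673] [[2.9, -0.5], [0.0, 2.9], [-5.3, 0.1]]
0.0010732530271248368 -0.08373161682202006 0.020923830332360893
```

View pics/w4c.png

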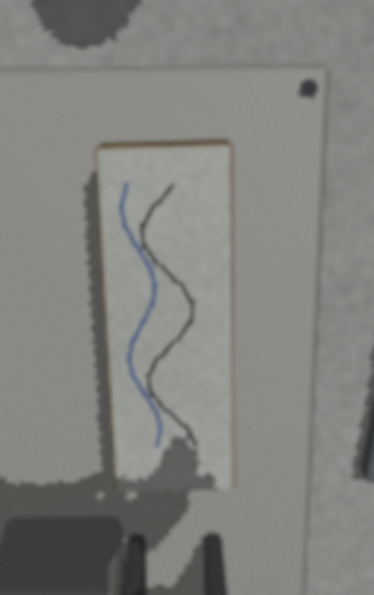

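```bash
python3 to.py .599,-.0545,.12 .599,-.0545,.052
```

```text
.599,-.0545,.12 [-0.0297 -0.0025  0.1284] 0.132
.599,-.0545,.052 [-0.0309 -0.0026  0.1964] 0.199
```

drive_tool(increments=[{"delta_pos": [-0.008,-0.001,0.008],"spin": -0.5},{"delta_pos": [-0.02,-0.002,0.03],"spin": -1.3},{"delta_pos": [-0.028,-0.0025,0.055],"spin": -1.3},{"delta_pos": [-0.029,-0.0025,0.08],"spin": -1.3},{"delta_pos": [-0.0295,-0.0025,0.105],"spin": -1.3},{"delta_pos": [-0.0297,-0.0025,0.122],"spin": -1.3},{"delta_pos": [-0.0297,-0.0025,0.128],"spin": -1.3},{"delta_pos": [-0.0297,-0.0025,0.128],"spin": -1.3}])

```text
t: 20.0
position: [0.5987, -0.0547, 0.1197]
tcp_rot: [3.139, -0.018, -1.348]
ft_force: [-0.3, 0.7, 0.8]
width: 1.003
```

```bash
python3 st.py;  python3 - <<'E'
from bench import bot
import cv2,numpy as np
c=bot.capture("wrist");b=c["color"];np.save("w5.npy",c["camera_from_world"])
cv2.imwrite("pics/w5.png",cv2.resize(b,(768,576),interpolation=cv2.INTER_CUBIC))
E
python3 to.py .599,-.0545,.052
```

```text
20.0 [-0.082  0.466 -0.177  0.925 -0.018 -1.876] [ 0.5987 -0.0547  0.1197] yaw -1.3479 lean m -0.0023 -0.0178 f [-0.3  0.7  0.8] 1.0032563839680768
.599,-.0545,.052 [-0.0016  0.0006  0.0688] 0.069
```

View pics/w5.png

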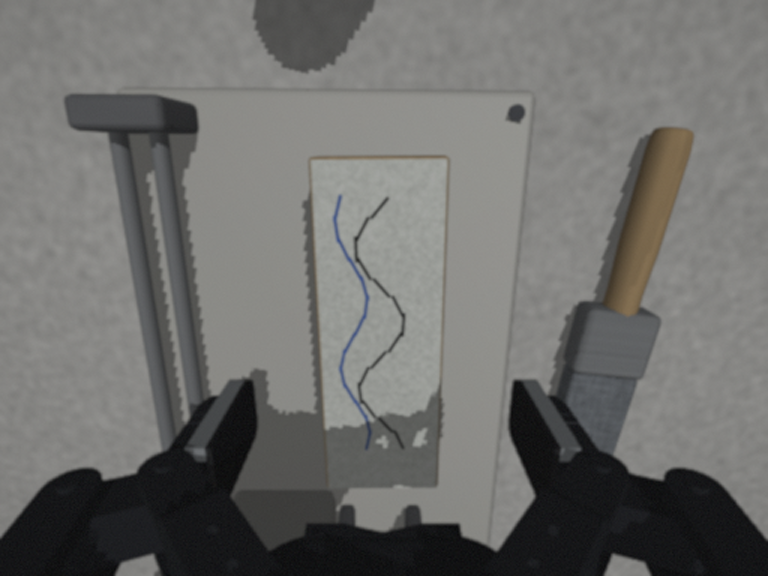

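The panel sits centred between the jaws (columns 315–447 against jaw centre 383) and is aligned. I'll descend and grip.

drive_tool(increments=[{"delta_pos": [-0.001,0,0.01],"spin": 0},{"delta_pos": [-0.001,0,0.025],"spin": 0},{"delta_pos": [-0.0015,0,0.04],"spin": 0},{"delta_pos": [-0.0015,0,0.053],"spin": 0},{"delta_pos": [-0.0015,0,0.063],"spin": 0},{"delta_pos": [-0.0015,0,0.068],"spin": 0},{"delta_pos": [-0.0015,0,0.068],"spin": 0}])

```text
t: 20.75
position: [0.5997, -0.0544, 0.0519]
tcp_rot: [3.14, -0.018, -1.348]
ft_force: [-0.6, 0.2, -0.3]
width: 1.0
```

drive_tool(increments=[{"delta_pos": [0,0,0],"spin": 0},{"delta_pos": [0,0,0],"spin": 0},{"delta_pos": [0,0,0],"spin": 0},{"delta_pos": [0,0,0],"spin": 0},{"delta_pos": [0,0,0],"spin": 0},{"delta_pos": [0,0,0],"spin": 0},{"delta_pos": [0,0,0],"spin": 0},{"delta_pos": [0,0,0],"spin": 0},{"delta_pos": [0,0,0],"spin": 0},{"delta_pos": [0,0,0],"spin": 0}], hand=-1, newtons=40)

```text
t: 21.75
position: [0.6007, -0.0545, 0.0535]
tcp_rot: [-3.141, -0.019, -1.348]
ft_force: [0.0, -0.0, 5.3]
width: 0.648
```

```bash
python3 st.py;  python3 - <<'E'
from bench import bot
import cv2,numpy as np
a=bot.capture("side")["color"][120:270,210:390];b=bot.capture("wrist")["color"]
cv2.imwrite("pics/s6.png",np.hstack([cv2.resize(a,(400,333)),cv2.resize(b,(400,333))]))
E
```

```text
21.75 [-0.082  0.529 -0.263  0.772 -0.018 -1.876] [ 0.6007 -0.0545  0.0535] yaw -1.3475 lean m 0.0013 -0.019 f [ 0.  -0.   5.3] 0.6477463252005187
```

View pics/s6.png

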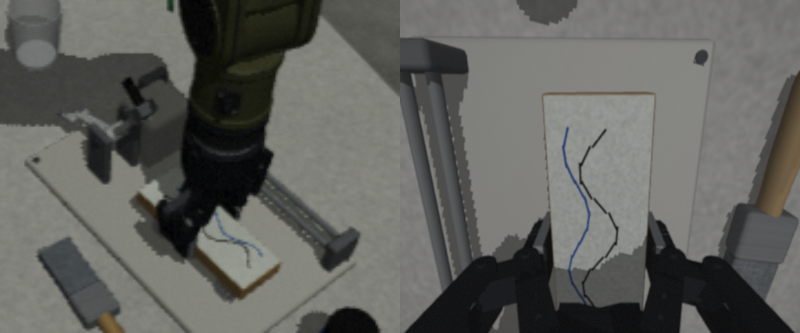

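The opening is 0.648 × 85 ≈ 55 mm, which matches the 56 mm panel, so it is gripped, and the lever is still up. Lifting straight up.

drive_tool(increments=[{"delta_pos": [0,0,-0.003],"spin": 0},{"delta_pos": [0,0,-0.009],"spin": 0},{"delta_pos": [0,0,-0.018],"spin": 0},{"delta_pos": [0,0,-0.028],"spin": 0},{"delta_pos": [0,0,-0.038],"spin": 0},{"delta_pos": [0,0,-0.049],"spin": 0},{"delta_pos": [0,0,-0.06],"spin": 0},{"delta_pos": [0,0,-0.071],"spin": 0},{"delta_pos": [0,0,-0.082],"spin": 0},{"delta_pos": [0,0,-0.092],"spin": 0},{"delta_pos": [0,0,-0.099],"spin": 0},{"delta_pos": [0,0,-0.102],"spin": 0}], newtons=60)

```text
t: 23.05
position: [0.6002, -0.0526, 0.1556]
tcp_rot: [-3.141, -0.019, -1.348]
ft_force: [-0.4, 0.5, -1.6]
width: 0.646
```

drive_tool(increments=[{"delta_pos": [0,0,0],"spin": 0},{"delta_pos": [0,0,0],"spin": 0},{"delta_pos": [0,0,0],"spin": 0},{"delta_pos": [0,0,0],"spin": 0},{"delta_pos": [0,0,0],"spin": 0}])

```text
t: 23.55
position: [0.5995, -0.0526, 0.1542]
tcp_rot: [3.141, -0.018, -1.348]
ft_force: [0.0, -0.4, -2.4]
width: 0.643
```

```bash
python3 st.py;  python3 - <<'E'
from bench import bot
import cv2,numpy as np
a=bot.capture("side")["color"][80:280,190:400];b=bot.capture("wrist")["color"]
cv2.imwrite("pics/s7.png",np.hstack([cv2.resize(a,(400,381)),cv2.resize(b,(400,381))]))
a=bot.capture("scene")["color"][120:320,120:320];cv2.imwrite("pics/s8.png",cv2.resize(a,(600,600),interpolation=cv2.INTER_CUBIC))
E
```

```text
23.55 [-0.079  0.44  -0.124  1.002 -0.018 -1.873] [ 0.5995 -0.0526  0.1542] yaw -1.3476 lean m -0.0006 -0.0183 f [ 0.  -0.4 -2.4] 0.643398478361872
```

View pics/s7.png

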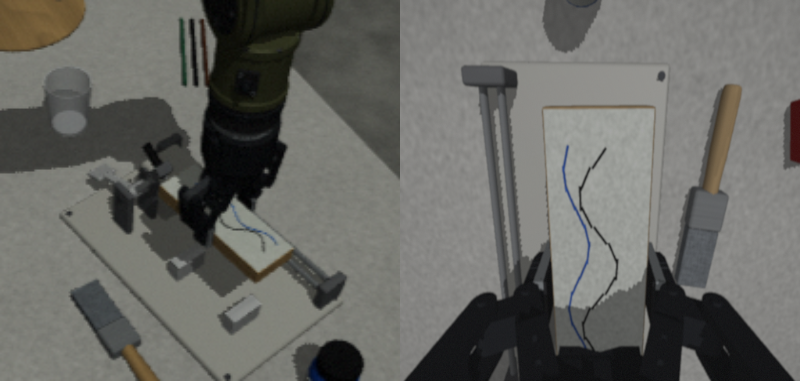

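View pics/s8.png

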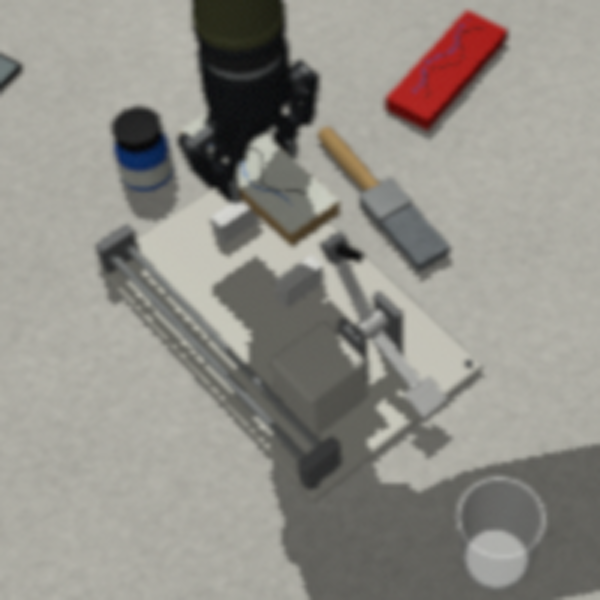

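The panel is lifted about 100 mm with both bars bare. In the wrist image its edges are where they were at the grasp, so it hasn't slipped or tilted. The lever is up, the bystanders are in place, and the weight reads 1.6–2.4 N. Handing in.

```bash
python3 - <<'E'
from bench import bot
import numpy as np
s=bot.observe();print(s["t"],np.abs(s["qvel"]).max(),s["width"]);print(bot.job_done())
E
```

```text
23.7 0.0019436306354218228 0.646081718977625
the job is handed in; nothing more can be done
None
```

I raised the pen with the panel still on the bed, then gripped the panel and lifted it about 10 cm straight up. I handed the job in at 23.7 s with the panel still held.

- **Pen:** I pushed the paddle down until travel stopped and the force rose to about 6 N, which I took as the end stop. In every later picture the lever is still up. I judged this from the images, as the state gives no reading for the lever.
- **Panel:** the jaws closed to about 55 mm on the 56 mm panel, and the grip was set to 60 N. The TCP rose from 54 to 154 mm. The panel's edges stayed at the same place in the wrist picture, so it had not slipped or tilted. The tool was tilted 0.018 rad, and the joints were almost still (under 0.002 rad/s).
- **Bystanders:** the jar, cup and brush appear unmoved in the last pictures, and the pen is clear of the panel.

**What went wrong:** on the way to the panel I ran joint 6 into its limit, which left the tool tilted by up to 0.27 rad. I had nothing gripped, and clearing it took about 11 s of extra moves high above the table.

**What disagreed:** the position fits from the cameras differed by a few pixels, about 2 to 3 mm in most cases. A close wrist view showed the panel centred between the jaws before I gripped it.

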